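# Check two cart brake levers for a sound stop

### The job

Two identical cart push handles stand on the bench; one brake lever stops well short of its rubber grip as it should, the other is worn and comes right in to the grip. Find out which by pressing each lever in towards its grip with the outside of the fingers, gently but until it will go no farther, and let the worn one spring back. Finish still holding the sound lever pressed in against its stop (the program ends while holding it); grip nothing, keep the fingers off the rubber grips and from behind the levers, and leave the other things on the bench alone.

Things in the scene. Friction and masses are not known exactly. Their poses are not given: they have to be found in the camera images.
- handle_1: Fixed stand: wooden base 120 x 250 mm, two uprights carrying a level bar along its y; black grip 32 mm thick, centreline 115 mm up at x = 0, y = -45 to 85 mm. Lever on the grip's -x side, same height, vertical pivot at x = -26, y = -70. Origin on the table under the grip; z up; +x is the way the lever is pressed (away from the robot, within 0.35 rad). The stands look alike and may swap places
- press_1 (a point): Middle of the lever's outer face (away from the grip), 100 mm along the lever from its pivot, 115 mm above the table; moves with the lever. The lever is a straight aluminium bar 10 mm thick, 16 mm tall, with an 18 mm ball at its end 135 mm from the pivot. The space on its outer side is open down to the base
- lever_1 (a joint): Swing of this lever, rad: 0 at rest (leaning 0.42 rad out from the bar), grows as it is pressed in; at 0.42 the ball end is against the grip (worn lever). The sound lever meets a hard stop well before, below 0.30. A light spring returns it; at the press point it takes about 1.2 N to start, at most 4 N just before its stop
- handle_2: Fixed stand: wooden base 120 x 250 mm, two uprights carrying a level bar along its y; black grip 32 mm thick, centreline 115 mm up at x = 0, y = -45 to 85 mm. Lever on the grip's -x side, same height, vertical pivot at x = -26, y = -70. Origin on the table under the grip; z up; +x is the way the lever is pressed (away from the robot, within 0.35 rad). The stands look alike and may swap places
- press_2 (a point): Middle of the lever's outer face (away from the grip), 100 mm along the lever from its pivot, 115 mm above the table; moves with the lever. The lever is a straight aluminium bar 10 mm thick, 16 mm tall, with an 18 mm ball at its end 135 mm from the pivot. The space on its outer side is open down to the base
- lever_2 (a joint): Swing of this lever, rad: 0 at rest (leaning 0.42 rad out from the bar), grows as it is pressed in; at 0.42 the ball end is against the grip (worn lever). The sound lever meets a hard stop well before, below 0.30. A light spring returns it; at the press point it takes about 1.2 N to start, at most 4 N just before its stop
- jar: yellow plastic jar with a lid, 72 mm across, 50 mm tall; origin at the centre of its underside
- sanding_block: grey sanding block 70 x 100 x 28 mm; origin at the centre of its underside
- tape: roll of tape lying flat, 100 mm across, 24 mm tall; origin at the centre of its underside
- screw_cup: small white cup of screws, 64 mm across the rim, 45 mm tall; origin at the centre of its underside

How it is judged:
By the outcome, as a careful person would: the job done as asked, in the order asked, and still so for the second after the job is handed in, while the arm keeps its last pose, push and grip.
It also fails if it takes over 61 s, if anything falls off the work surface, if the arm or the gripper's body presses on something with over 40 N, if the wrist force passes 120 N, or if a joint passes its speed limit or range.

### The arm

A 6-joint arm with a two-finger parallel gripper is mounted at the origin on the work surface. World frame = base frame: x ahead of the robot, y to its left, z up, the work surface at z = 0. Lengths are in m, angles in rad, forces in N, time in s.
With the tool pointing down it reaches from about 0.425 to 0.95 m from the base axis. Payload 3.5 kg.
Tool frame: the origin (TCP) lies on the centre line of the jaws, within the pads' length; the fingertips stand 14 mm ahead of it and the grasp point (between the pads) lies 5 mm behind it (ctrl.finger_overhang is the distance from the TCP to the fingertips, in m); z points along the fingers, y is the line along which they close (so a half turn about z gives the same grasp; the last joint's range is limited). The gripper opens to 85 mm and grips with 20 to 120 N. Pads are 22 mm wide; open, the fingers measure 114 mm over their backs; the gripper's body (76 mm by 85 mm) begins 54 mm behind the grasp point. The pads swing forward as they close: fully open they stand 13 mm farther back than shut.
Start: joints at [-1.309, 0.286, 1.577, -0, 1.279, -0.15], TCP at [0.27, -0.619, 0.22] pointing down, gripper open.
Joint ranges: [-2.77, 2.77], [-0.9, 2.22], [0.21, 2.48], [-1.53, 4.67], [0.24, 2.81], [-2.84, 2.84]. Speed limits (rad/s): [2.79, 2.79, 3.14, 3.14, 3.14, 3.14].

### API

Orientations are given as a unit quaternion [x, y, z, w].
In Python, from plant import ctrl gives the robot as it stands.
- The arm moves only by the tool send_rows, never from a script. Its argument "moves" is text: rows parted by semicolons, each of 7 numbers parted by spaces: the turn, a rotation vector about the tool's x, y, z in units of 360 degrees (1.0 is 360 degrees), then the shift along the tool's x, y, z in units of 20 cm (1.0 is 20 cm), then the gripper's target within -1 to 1 (fully open at 1, half-way at 0, shut at -1). A call has 1 to 12 rows; each row is the pose to reach, as a shift and turn from the pose commanded when the call began, along the tool's axes at that moment, turning the shorter way round; what a row does not reach only later rows make up. A row lasts 1/8 s, in which the tool goes at most 62.5 mm and 10.7 degrees, less where a joint would pass 70% of its speed; a pose out of reach is approached as far as the arm can. A call with a number of a shift or a turn outside -1 to 1 is refused whole. A call with a gripper value outside its range is refused whole. The fingers move at their own pace and stop on an object; "newtons" is the grip in N (left out, the last holds). Time passes only in rows, so rows that repeat a pose let the fingers close. It gives the time, the measured TCP pose, the force, the opening and the grip force at its end, in the units of the state.
- ctrl.get_state(): the state, without advancing time (a new reading comes with each control period).
- ctrl.read_camera(name): name is "scene" or "top" or "wrist"; returns a dict with "image" (420x560x3 uint8, red, green, blue), "fovy" (degrees; the focal length in pixels is half the picture's height over the tangent of half this angle, whatever the lens; pixels are square), "cx", "cy" (the principal point, pixels), "extrinsics" (4x4, takes a point from camera to world coordinates). Camera axes: x right, y up, looking along -z (the intrinsics and any distortion apply to the point x, -y, -z); pixel columns grow to the right and rows downward; lengths in m; the calibration is good to about 2 mm. A picture is of the moment at which its call begins. There is no depth.
- ctrl.sign_off(): hands the job in; it is judged then, once.
The state is a dict: "time": time; "qpos": joint angles; "dq": joint speeds; "joint_efforts": joint torques, N m; "eef_pos": TCP position; "tcp_rot": TCP orientation; "contact_force": force on the tool from outside, world axes, zero at the start; "wrist_torque": the same for the moment, N m; "opening": opening from 0.0 (shut) to 1.0 (fully open); "finger_force": force on a finger pad.
Only numpy, scipy, OpenCV 4.12 (cv2) and the standard library are available. Lean on these libraries where they do the work, as an engineer would, in place of code of your own. Each camera call takes 0.05 s, during which the arm holds its last target. There are 200 camera calls.

## Working session

There is one attempt and no reset: what is moved stays moved. The work goes in short steps, Python scripts to look and compute and a tool call to move; the robot and the scene stay as the last step left them, time stands still between calls to the robot, and variables do not carry over. Pictures are saved under pics/ and viewed, at most 10 in all, crops included, and the job is handed in when it is done.

Besides the shell and the picture viewer there is one more tool, called as name(argument=value, ...) on one line, values as JSON. send_rows: Moves the arm, as the interface text tells. Its arguments: {"type":"object","properties":{"moves":{"type":"string"},"newtons":{"type":"number"}},"required":["moves"]}

```bash
ls; mkdir -p pics; python3 - <<'E'
from plant import ctrl
import cv2,pickle
for n in("top","scene"):
    c=ctrl.read_camera(n); cv2.imwrite(f"pics/{n}0.png",cv2.cvtColor(c["image"],cv2.COLOR_RGB2BGR)); pickle.dump(c,open(n+".pkl","wb"))
    print(n,c["fovy"],c["cx"],c["cy"],c["extrinsics"].round(4).tolist(),[k for k in c])
print(ctrl.get_state())
E
```

```text
pics
top 48.12455471314057 280.25704239472134 206.24872758179245 [[-0.0044, 0.988, -0.1542, 0.3194], [-1.0, -0.0035, 0.0062, -0.0002], [0.0056, 0.1542, 0.988, 1.6294], [0.0, 0.0, 0.0, 1.0]] ['image', 'fovy', 'cx', 'cy', 'extrinsics']
scene 44.06389613272589 286.139909671627 212.5718854334744 [[-0.7703, -0.5134, 0.3781, 1.1932], [0.6375, -0.633, 0.4392, 0.7623], [0.0138, 0.5794, 0.8149, 1.5025], [0.0, 0.0, 0.0, 1.0]] ['image', 'fovy', 'cx', 'cy', 'extrinsics']
{'time': 0.1, 'qpos': array([-1.30895857e+00,  2.87131950e-01,  1.57801116e+00,  8.38074725e-06,
        1.27864757e+00, -1.49996172e-01]), 'dq': array([-0.00070779, -0.00073674, -0.00480761, -0.00134642, -0.00041911,
        0.00123866]), 'joint_efforts': array([ 1.03232087e-03, -4.07294154e+01, -2.93699205e+01, -1.05191527e-04,
        3.37586956e-03, -2.16101462e-06]), 'eef_pos': array([ 0.27006517, -0.61794236,  0.21915949]), 'tcp_rot': array([ 9.78873566e-01,  2.04463529e-01, -5.74202419e-05, -1.09751582e-03]), 'contact_force': array([ 0.18733378, -0.69538853,  0.43092664]), 'wrist_torque': array([ 0.02803621,  0.01145114, -0.04601419]), 'finger_force': 0.0, 'opening': 1.0014855289366584}
```

View pics/top0.png

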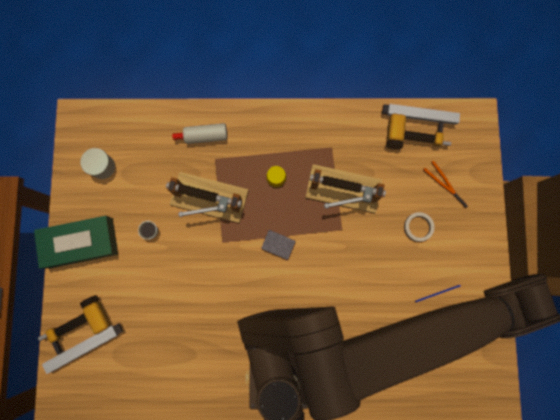

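View pics/scene0.png

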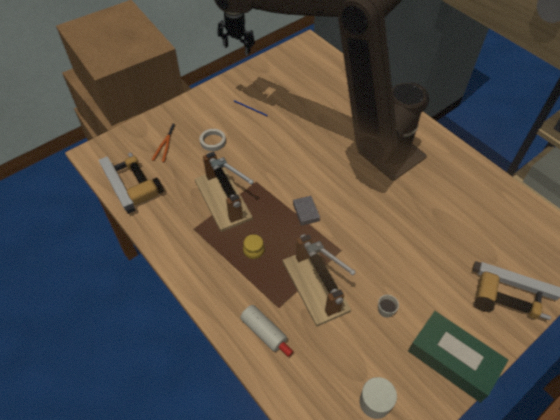

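The top view shows stands at about (207,197) and (345,188), each with its lever on the robot side and its pivot to the right. I'll enlarge both.

```bash
python3 - <<'E'
import cv2
im=cv2.imread("pics/top0.png")
for n,(x,y) in dict(L=(160,167),R=(298,157)).items():
    c=cv2.resize(im[y:y+62,x:x+95],None,fx=8,fy=8,interpolation=cv2.INTER_CUBIC)
    c=cv2.convertScaleAbs(c,alpha=1.5)
    for i in range(0,95,10): cv2.putText(c,str(x+i),(8*i,8),0,.35,(0,255,0)); cv2.line(c,(8*i,10),(8*i,16),(0,255,0))
    for j in range(10,62,10): cv2.putText(c,str(y+j),(0,8*j+4),0,.35,(0,255,0));
    cv2.imwrite(f"pics/c{n}.png",c)
E
```

```text
(no output)
```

View pics/cL.png

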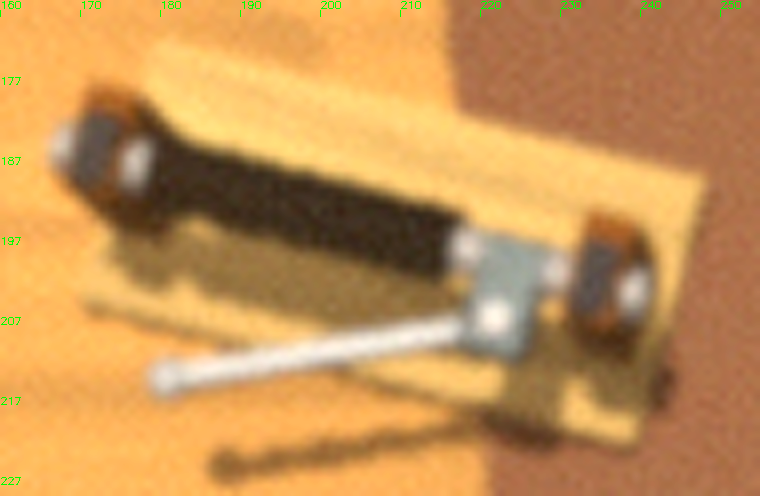

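View pics/cR.png

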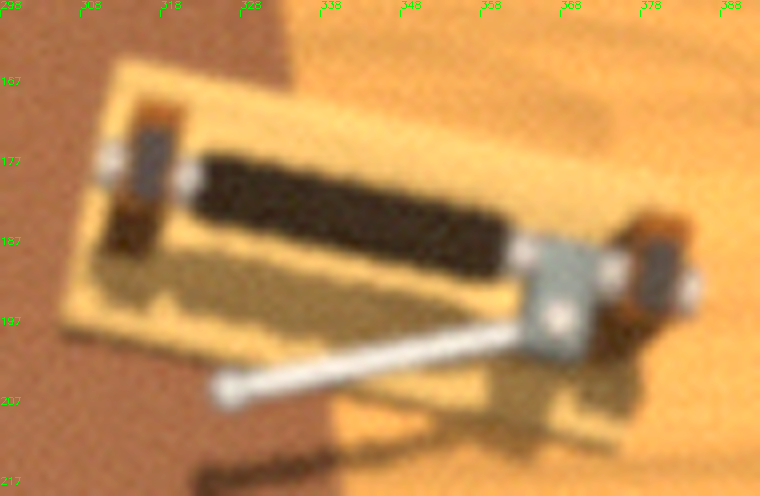

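The crops show, in full-image pixels: left lever ball at (180.6,214.2) and pivot at (221.8,206.8), right lever ball at (326.8,205.5) and pivot at (367.8,196.8). The bar ends are visible as well.

```bash
cat > h.py <<'E'
import pickle,numpy as np
def ray(c,u,v,z):
    f=210/np.tan(np.radians(c["fovy"])/2); E=c["extrinsics"]
    d=E[:3,:3]@np.array([(u-c["cx"])/f,-(v-c["cy"])/f,-1]); o=E[:3,3]
    return (o+d*(z-o[2])/d[2])[:2]
def proj(c,p):
    f=210/np.tan(np.radians(c["fovy"])/2); E=c["extrinsics"]; q=E[:3,:3].T@(np.array(p)-E[:3,3])
    return c["cx"]-f*q[0]/q[2], c["cy"]+f*q[1]/q[2]
E
python3 - <<'E'
from h import *
c=pickle.load(open("top.pkl","rb"))
C={'L':(160,167,[(62,145),(632,290),(494,318),(165,378)]),'R':(298,157,[(110,160),(688,288),(558,318),(230,388)])}
for n,(x,y,P) in C.items():
    w=[ray(c,x+a/8,y+b/8,z) for (a,b),z in zip(P,(.115,.115,.125,.115))]
    d=w[0]-w[1]; yaw=np.arctan2(-d[0],d[1]); l=w[3]-w[2]
    print(n,np.round(w,4).tolist(),"yaw",yaw,"leverlen",np.linalg.norm(l),"lever lean",np.arctan2(-l[0],l[1])-yaw)
    # note local +y dir = (-sin yaw, cos yaw)
    R=np.array([[np.cos(yaw),-np.sin(yaw)],[np.sin(yaw),np.cos(yaw)]])
    o1=w[2]-R@[-.026,-.07]; a=.42; o2=w[3]-R@[-.026-.135*np.sin(a),-.07+.135*np.cos(a)]
    print(" origin est",o1,o2)
    # bar line check
    print(" bar x local",[(R.T@(p-(o1+o2)/2)).round(4).tolist() for p in w])
E
```

```text
L [[0.627, 0.3588], [0.566, 0.1249], [0.5531, 0.1797], [0.5305, 0.314]] yaw -0.25503536227975393 leverlen 0.13614954368627025 lever lean 0.42194552403103647
 origin est [0.59596049 0.24087085] [0.59551047 0.24196103]
 bar x local [[0.0007, 0.1215], [0.0007, -0.1203], [-0.0256, -0.0705], [-0.0814, 0.0537]]
R [[0.6528, -0.1138], [0.5984, -0.3499], [0.5844, -0.2942], [0.5576, -0.1613]] yaw -0.22620696744921745 leverlen 0.135547820443838 lever lean 0.424924724131335
 origin est [ 0.62541537 -0.23179511] [ 0.62465515 -0.23138771]
 bar x local [[0.0006, 0.1211], [0.0006, -0.1212], [-0.0256, -0.0701], [-0.0815, 0.0534]]
```

```bash
cat >> h.py <<'E'
H={'L':(np.array([.5957,.2414]),-.255),'R':(np.array([.625,-.2316]),-.226)}
def tcp(n,s,gap=0,half=.0145,r=.1):
    o,yaw=H[n]; l=.42-s; R=np.array([[np.cos(yaw),-np.sin(yaw)],[np.sin(yaw),np.cos(yaw)]])
    p=np.array([-.026,-.07])+r*np.array([-np.sin(l),np.cos(l)])-(.005+half+gap)*np.array([np.cos(l),np.sin(l)])
    return o+R@p
E
python3 - <<'E'
from h import *
from plant import ctrl
from scipy.spatial.transform import Rotation as Ro
for n in "RL":
    print(n,"pre",tcp(n,0,.04).round(4),[(s,tcp(n,s).round(4).tolist()) for s in(0,.1,.2,.25,.3,.42)])
s=ctrl.get_state(); R=Ro.from_quat(s["tcp_rot"]).as_matrix()
print(R.T@(np.r_[tcp('R',0,.04),.22]-s["eef_pos"])/.2, R.round(3).tolist())
E
```

```text
R pre [ 0.5063 -0.2073] [(0, [0.5456, -0.1996]), (0.1, [0.5552, -0.1963]), (0.2, [0.5651, -0.1939]), (0.25, [0.5701, -0.1931]), (0.3, [0.5752, -0.1925]), (0.42, [0.5874, -0.1922])]
L pre [0.4778 0.2691] [(0, [0.5172, 0.2757]), (0.1, [0.5269, 0.2787]), (0.2, [0.5369, 0.2808]), (0.25, [0.5419, 0.2815]), (0.3, [0.547, 0.2819]), (0.42, [0.5592, 0.2819])]
[ 1.90427198e+00 -1.40852438e+00 -5.02479282e-04] [[0.916, 0.4, -0.001], [0.4, -0.916, 0.002], [0.0, -0.002, -1.0]]
```

send_rows(moves="0 0 -0.025 0.14 -0.1 0 -1;0 0 -0.05 0.28 -0.2 0 -1;0 0 -0.08 0.42 -0.3 0 -1;0 0 -0.105 0.56 -0.42 0 -1;0 0 -0.13 0.7 -0.52 0 -1;0 0 -0.155 0.85 -0.63 0 -1;0 0 -0.1845 0.95 -0.7 0 -1;0 0 -0.1845 0.95 -0.7 0 -1;0 0 -0.1845 0.95 -0.7 0 -1", newtons=20)

```text
time: 1.23
eef_pos: [0.388, -0.4146, 0.2202]
tcp_rot: [0.708, 0.706, -0.0, -0.0]
contact_force: [-0.5, 0.8, -0.2]
opening: 0.001
finger_force: 0.0
```

send_rows(moves="0 0 0 0.15 0.09 0 -1;0 0 0 0.35 0.2 0 -1;0 0 0 0.55 0.32 0 -1;0 0 0 0.75 0.44 0 -1;0 0 0 0.9 0.53 0 -1;0 0 0 1 0.58 0 -1;0 0 0 1 0.58 0.12 -1;0 0 0 1 0.58 0.3 -1;0 0 0 1 0.58 0.45 -1;0 0 0 1 0.58 0.54 -1;0 0 0 1 0.58 0.575 -1;0 0 0 1 0.58 0.575 -1")

```text
time: 2.72
eef_pos: [0.5045, -0.2147, 0.1057]
tcp_rot: [0.707, 0.707, 0.0, 0.0]
contact_force: [-0.8, 0.3, 0.5]
opening: 0.002
finger_force: 0.0
```

```bash
python3 - <<'E'
from plant import ctrl
import cv2,numpy as np
s=ctrl.get_state(); print(s["eef_pos"],s["contact_force"])
a=ctrl.read_camera("scene")["image"][130:280,180:380]; b=ctrl.read_camera("wrist")["image"]
a=cv2.resize(a,(560,420),interpolation=cv2.INTER_CUBIC)
o=cv2.resize(np.hstack([a,b]),(800,300),interpolation=cv2.INTER_AREA)
cv2.imwrite("pics/a1.png",cv2.cvtColor(o,cv2.COLOR_RGB2BGR))
E
```

```text
[ 0.50446108 -0.21468554  0.10574358] [-0.81663395  0.33271685  0.45327142]
```

View pics/a1.png

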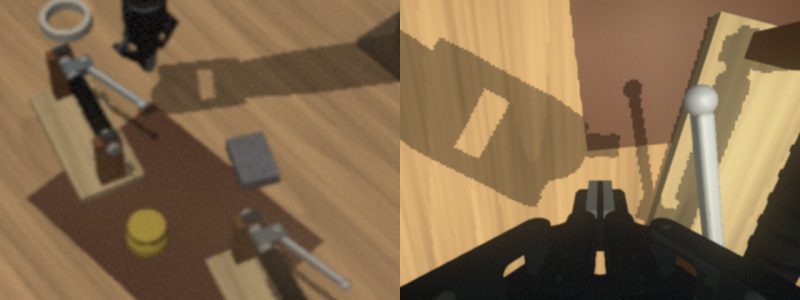

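The wrist view shows shut fingers on the outer side of the lever, with the gripper's wider linkage higher up. I'll raise the tool about 11 mm so the lever meets the fingertips only, move closer and check.

send_rows(moves="0 0 0 0.04 0.05 -0.055 -1;0 0 0 0.08 0.1 -0.055 -1;0 0 0 0.085 0.15 -0.055 -1;0 0 0 0.085 0.15 -0.055 -1;0 0 0 0.085 0.15 -0.055 -1")

```text
time: 3.45
eef_pos: [0.534, -0.197, 0.116]
tcp_rot: [0.707, 0.707, -0.0, -0.0]
contact_force: [-0.7, 0.1, 0.5]
opening: -0.001
finger_force: 0.0
```

```bash
python3 - <<'E'
from plant import ctrl
import cv2,numpy as np
from h import proj
s=ctrl.get_state(); p=s["eef_pos"]; print(p,s["contact_force"])
c=ctrl.read_camera("scene"); w=ctrl.read_camera("wrist")
print("scene tip",proj(c,p-[0,0,.014]), "z.147",proj(c,p+[0,0,.03]))
a=c["image"][90:210,190:310]
a=cv2.convertScaleAbs(cv2.resize(a,(440,440),interpolation=cv2.INTER_CUBIC),alpha=2)
o=np.hstack([a,cv2.resize(w["image"][100:380,190:420],(360,440))])
cv2.imwrite("pics/a2.png",cv2.cvtColor(o,cv2.COLOR_RGB2BGR))
E
```

```text
[ 0.53403704 -0.19701828  0.11600013] [-0.651605    0.11032883  0.45714944]
scene tip (np.float64(250.8750887504014), np.float64(174.14160796034508)) z.147 (np.float64(250.3408737425317), np.float64(165.91659128788228))
```

View pics/a2.png

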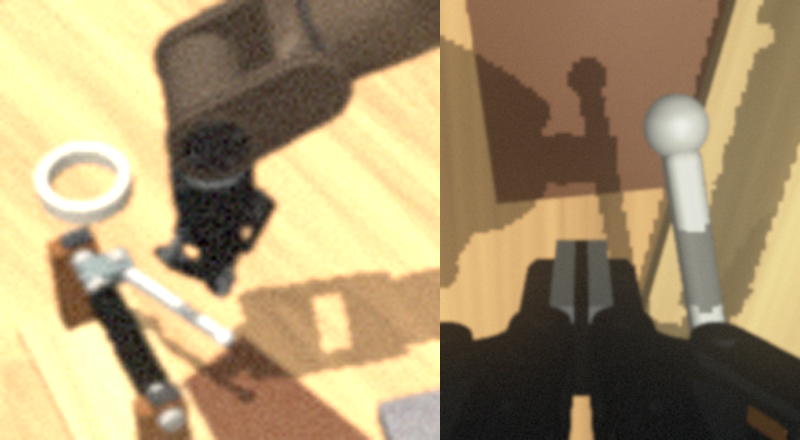

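Gripper and lever are clearly apart, with the fingers outside the lever. The near knuckle's lower corner is at about scene (233.6,159.5), so I'll work out its height.

```bash
python3 - <<'E'
from h import *
c=pickle.load(open("scene.pkl","rb"))
for uv in [(233.6,159.5),(235,161.5),(250.5,169)]:
  f=210/np.tan(np.radians(c["fovy"])/2); E=c["extrinsics"]
  d=E[:3,:3]@np.array([(uv[0]-c["cx"])/f,-(uv[1]-c["cy"])/f,-1]); o=E[:3,3]
  for y in (-.186,-.197,-.208): print(uv,y,(o+d*(y-o[1])/d[1]).round(4))
E
```

```text
(233.6, 159.5) -0.186 [ 0.605  -0.186   0.2398]
(233.6, 159.5) -0.197 [ 0.5982 -0.197   0.2251]
(233.6, 159.5) -0.208 [ 0.5914 -0.208   0.2105]
(235, 161.5) -0.186 [ 0.6005 -0.186   0.2268]
(235, 161.5) -0.197 [ 0.5936 -0.197   0.212 ]
(235, 161.5) -0.208 [ 0.5868 -0.208   0.1972]
(250.5, 169) -0.186 [ 0.5418 -0.186   0.1456]
(250.5, 169) -0.197 [ 0.5342 -0.197   0.1299]
(250.5, 169) -0.208 [ 0.5267 -0.208   0.1141]
```

The knuckles sit at about z = 0.2, clear of everything. Now I'll press gently.

send_rows(moves="0 0 0 0 0.02 0 -1;0 0 0 0 0.04 0 -1;0 0 0 0 0.06 0 -1;0 0 0 0 0.08 0 -1;0 0 0 0.003 0.09 0 -1;0 0 0 0.006 0.1 0 -1;0 0 0 0.006 0.1 0 -1")

```text
time: 4.42
eef_pos: [0.5543, -0.1959, 0.1164]
tcp_rot: [0.707, 0.707, 0.0, -0.0]
contact_force: [0.7, 0.5, 0.5]
opening: 0.001
finger_force: 0.0
```

send_rows(moves="0 0 0 0.002 0.01 0 -1;0 0 0 0.004 0.02 0 -1;0 0 0 0.004 0.025 0 -1;0 0 0 0.004 0.025 0 -1")

```text
time: 4.92
eef_pos: [0.5593, -0.1951, 0.1164]
tcp_rot: [0.707, 0.707, 0.0, -0.0]
contact_force: [0.3, -0.0, -0.4]
opening: -0.0
finger_force: 0.0
```

send_rows(moves="0 0 0 0.002 0.01 0 -1;0 0 0 0.003 0.015 0 -1;0 0 0 0.003 0.015 0 -1")

```text
time: 5.3
eef_pos: [0.5623, -0.1945, 0.1165]
tcp_rot: [0.707, 0.707, 0.0, 0.0]
contact_force: [-0.5, -1.2, -0.8]
opening: 0.0
finger_force: 0.0
```

```bash
python3 - <<'E'
from plant import ctrl
import cv2,numpy as np
for i in range(4): print(ctrl.get_state()["contact_force"].round(2)) ; w=ctrl.read_camera("wrist")
cv2.imwrite("pics/a3.png",cv2.cvtColor(w["image"],cv2.COLOR_RGB2BGR))
E
```

```text
[-0.53 -1.24 -0.8 ]
[-0.02 -0.26 -0.43]
[0.33 0.02 0.91]
[-0.17 -0.82 -1.  ]
```

View pics/a3.png

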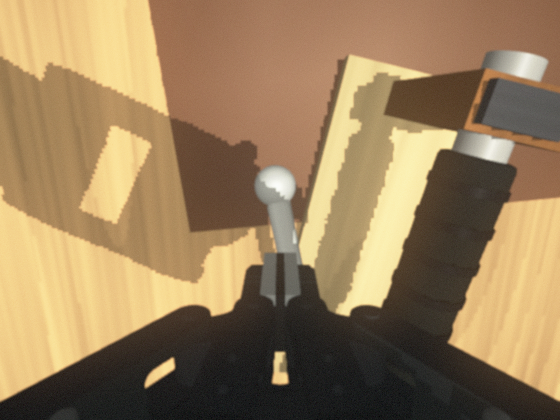

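The wrist view shows the ball at (275,187), still at rest, and the fingertips above the lever, so the shut tips are higher than I assumed.

```bash
python3 - <<'E'
from plant import ctrl
from h import *
print(ctrl.finger_overhang, [a for a in dir(ctrl) if a[0]!='_'])
s=ctrl.get_state(); p=s["eef_pos"]
w=ctrl.read_camera("wrist"); E=w["extrinsics"]; print(w["fovy"],E.round(4).tolist())
for dz in (-.02,-.014,0,.014): print(dz,proj(w,p+[0,.011,dz]),proj(w,p+[.0145,.011,dz]))
print("ball rest",proj(w,[.5576,-.1613,.115]))
E
```

```text
0.014 ['Unreachable', 'finger_overhang', 'get_state', 'read_camera', 'sign_off']
59.72950279130869 [[1.0, -0.0012, 0.0003, 0.5624], [0.0011, 0.9584, 0.2854, -0.1218], [-0.0006, -0.2854, 0.9584, 0.2697], [0.0, 0.0, 0.0, 1.0]]
-0.02 (np.float64(279.460181532438), np.float64(224.21856192318035)) (np.float64(308.3272556145395), np.float64(224.25355296130942))
-0.014 (np.float64(279.4405964398485), np.float64(228.3617331101387)) (np.float64(309.2404920035185), np.float64(228.39794812058636))
0 (np.float64(279.38957420007756), np.float64(239.15534425834528)) (np.float64(311.6196221582889), np.float64(239.19477533390423))
0.014 (np.float64(279.32949169255437), np.float64(251.86562953642198)) (np.float64(314.4212372464649), np.float64(251.9088985879888))
ball rest (np.float64(268.93218552644447), np.float64(190.41005191603458))
```

The tips stand roughly 14 mm higher than TCP-14 mm would give, so they passed over the lever without touching it. I'll back off outward, lower, and check the position before pressing.

send_rows(moves="0 0 0 0 -0.08 0 -1;0 0 0 0 -0.16 0 -1;0 0 0 0 -0.2 0 -1;0 0 0 0 -0.2 0.07 -1;0 0 0 0 -0.2 0.14 -1;0 0 0 0 -0.2 0.14 -1")

```text
time: 6.3
eef_pos: [0.521, -0.1938, 0.086]
tcp_rot: [0.707, 0.707, -0.001, -0.002]
contact_force: [0.1, 0.6, 0.1]
opening: -0.003
finger_force: 0.0
```

send_rows(moves="0 0 0 0 0.03 0 -1;0 0 0 0 0.06 0 -1;0 0 0 0 0.08 0 -1;0 0 0 0 0.1 0 -1;0 0 0 0 0.12 0 -1;0 0 0 0 0.13 0 -1;0 0 0 0 0.13 0 -1")

```text
time: 7.18
eef_pos: [0.548, -0.1944, 0.0883]
tcp_rot: [0.707, 0.707, -0.0, -0.0]
contact_force: [-1.8, 0.5, -0.1]
opening: 0.001
finger_force: 0.6
```

```bash
python3 - <<'E'
from plant import ctrl
import cv2,numpy as np
from h import proj
F=[]
for i in range(4): F.append(ctrl.get_state()["contact_force"]) ; w=ctrl.read_camera("wrist")
print(np.mean(F,0),ctrl.get_state()["eef_pos"],"ball rest",proj(w,[.5576,-.1613,.115]))
c=ctrl.read_camera("scene")
a=cv2.convertScaleAbs(cv2.resize(c["image"][140:220,210:290],(400,400),interpolation=cv2.INTER_CUBIC),alpha=2.2)
o=np.hstack([a,cv2.resize(w["image"][80:380,140:440],(400,400))])
cv2.imwrite("pics/a4.png",cv2.cvtColor(o,cv2.COLOR_RGB2BGR))
E
```

```text
[-1.61974386  0.60503053  0.40632248] [ 0.54795249 -0.19450157  0.08834903] ball rest (np.float64(305.9353826707552), np.float64(209.819394957521))
```

View pics/a4.png

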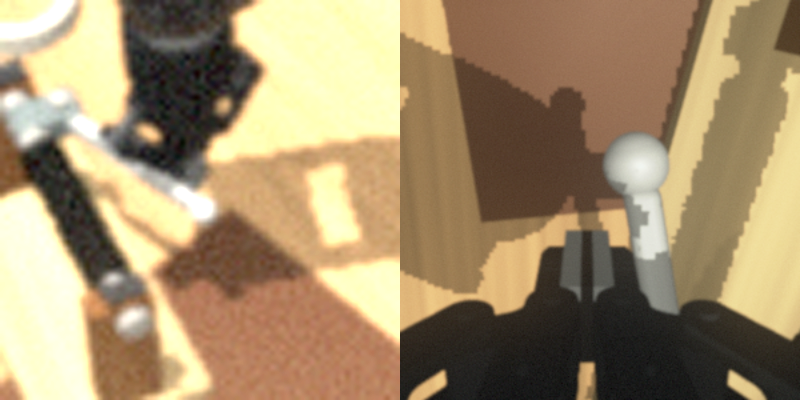

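The finger back is now pressing the lever's outer face (about 1.6 N), with the ball near (317,202). I'll continue in small steps.

send_rows(moves="0 0 0 0 0.01 0 -1;0 0 0 0 0.02 0 -1;0 0 0 0 0.03 0 -1;0 0 0 0 0.03 0 -1")

```text
time: 7.92
eef_pos: [0.5542, -0.1945, 0.0883]
tcp_rot: [0.707, 0.707, -0.0, -0.0]
contact_force: [-2.1, 1.1, -0.3]
opening: -0.002
finger_force: 0.8
```

send_rows(moves="0 0 0 0 0.01 0 -1;0 0 0 0 0.02 0 -1;0 0 0 0 0.03 0 -1;0 0 0 0 0.03 0 -1")

```text
time: 8.43
eef_pos: [0.5603, -0.1945, 0.0884]
tcp_rot: [0.707, 0.707, -0.0, -0.0]
contact_force: [-2.9, 1.3, 0.1]
opening: 0.005
finger_force: 1.0
```

send_rows(moves="0 0 0 0 0.01 0 -1;0 0 0 0 0.02 0 -1;0 0 0 0 0.02 0 -1")

```text
time: 8.8
eef_pos: [0.5643, -0.1945, 0.0884]
tcp_rot: [0.707, 0.707, -0.0, -0.0]
contact_force: [-2.1, 0.8, -0.4]
opening: -0.001
finger_force: 1.1
```

send_rows(moves="0 0 0 0 0.005 0 -1;0 0 0 0 0.01 0 -1;0 0 0 0 0.01 0 -1")

```text
time: 9.18
eef_pos: [0.5662, -0.1945, 0.0884]
tcp_rot: [0.707, 0.707, 0.0, -0.0]
contact_force: [-3.1, 0.4, 0.0]
opening: -0.001
finger_force: 1.2
```

send_rows(moves="0 0 0 0 0.005 0 -1;0 0 0 0 0.01 0 -1;0 0 0 0 0.01 0 -1")

```text
time: 9.55
eef_pos: [0.5682, -0.1945, 0.0884]
tcp_rot: [0.707, 0.707, 0.0, -0.0]
contact_force: [-2.9, 1.9, 0.2]
opening: -0.003
finger_force: 1.3
```

send_rows(moves="0 0 0 0 0.005 0 -1;0 0 0 0 0.01 0 -1;0 0 0 0 0.01 0 -1")

```text
time: 9.93
eef_pos: [0.5702, -0.1945, 0.0884]
tcp_rot: [0.707, 0.707, -0.0, -0.0]
contact_force: [-3.3, 2.1, 0.2]
opening: 0.001
finger_force: 1.4
```

send_rows(moves="0 0 0 0 0.005 0 -1;0 0 0 0 0.01 0 -1;0 0 0 0 0.01 0 -1")

```text
time: 10.3
eef_pos: [0.5722, -0.1945, 0.0884]
tcp_rot: [0.707, 0.707, -0.0, -0.0]
contact_force: [-2.3, 2.2, -0.8]
opening: -0.002
finger_force: 1.5
```

send_rows(moves="0 0 0 0 0.005 0 -1;0 0 0 0 0.01 0 -1;0 0 0 0 0.01 0 -1")

```text
time: 10.68
eef_pos: [0.5742, -0.1945, 0.0884]
tcp_rot: [0.707, 0.707, -0.0, -0.0]
contact_force: [-2.6, 2.2, -1.1]
opening: 0.002
finger_force: 1.6
```

send_rows(moves="0 0 0 0 0.005 0 -1;0 0 0 0 0.01 0 -1;0 0 0 0 0.01 0 -1")

```text
time: 11.05
eef_pos: [0.5762, -0.1946, 0.0884]
tcp_rot: [0.707, 0.707, -0.0, -0.0]
contact_force: [-3.1, 2.5, -0.2]
opening: 0.002
finger_force: 1.7
```

send_rows(moves="0 0 0 0 0.005 0 -1;0 0 0 0 0.01 0 -1;0 0 0 0 0.01 0 -1")

```text
time: 11.42
eef_pos: [0.5783, -0.1947, 0.0884]
tcp_rot: [0.707, 0.707, -0.0, 0.0]
contact_force: [-1.8, 1.4, -0.0]
opening: -0.003
finger_force: 1.7
```

send_rows(moves="0 0 0 0 0.005 0 -1;0 0 0 0 0.01 0 -1;0 0 0 0 0.01 0 -1")

```text
time: 11.8
eef_pos: [0.5803, -0.1948, 0.0884]
tcp_rot: [0.707, 0.707, -0.0, 0.0]
contact_force: [-2.7, 1.3, -0.2]
opening: 0.001
finger_force: 1.8
```

send_rows(moves="0 0 0 0 0.005 0 -1;0 0 0 0 0.01 0 -1;0 0 0 0 0.01 0 -1")

```text
time: 12.18
eef_pos: [0.5823, -0.1948, 0.0884]
tcp_rot: [0.707, 0.707, -0.0, 0.0]
contact_force: [-3.4, -0.6, -1.2]
opening: 0.0
finger_force: 1.8
```

send_rows(moves="0 0 0 0 0.005 0 -1;0 0 0 0 0.01 0 -1;0 0 0 0 0.01 0 -1")

```text
time: 12.55
eef_pos: [0.5842, -0.1948, 0.0884]
tcp_rot: [0.707, 0.707, -0.0, 0.0]
contact_force: [-4.2, -2.5, 0.1]
opening: -0.0
finger_force: 1.8
```

send_rows(moves="0 0 0 0 0.005 0 -1;0 0 0 0 0.01 0 -1;0 0 0 0 0.01 0 -1")

```text
time: 12.92
eef_pos: [0.5863, -0.1946, 0.0885]
tcp_rot: [0.707, 0.707, -0.0, 0.0]
contact_force: [-3.9, -2.3, -0.4]
opening: -0.001
finger_force: 1.9
```

send_rows(moves="0 0 0 0 0.005 0 -1;0 0 0 0 0.005 0 -1")

```text
time: 13.18
eef_pos: [0.5873, -0.1945, 0.0884]
tcp_rot: [0.707, 0.707, 0.0, -0.0]
contact_force: [-4.9, -2.2, -0.4]
opening: -0.001
finger_force: 1.9
```

send_rows(moves="0 0 0 0 0.005 0 -1;0 0 0 0 0.005 0 -1")

```text
time: 13.42
eef_pos: [0.5883, -0.1946, 0.0884]
tcp_rot: [0.707, 0.707, -0.0, -0.0]
contact_force: [-4.2, -1.6, 0.7]
opening: 0.002
finger_force: 1.9
```

send_rows(moves="0 0 0 0 0.005 0 -1;0 0 0 0 0.005 0 -1")

```text
time: 13.68
eef_pos: [0.5886, -0.1946, 0.0884]
tcp_rot: [0.707, 0.707, -0.001, -0.001]
contact_force: [-5.9, -2.2, 0.6]
opening: -0.0
finger_force: 2.9
```

send_rows(moves="0 0 0 0 0.005 0 -1;0 0 0 0 0.005 0 -1;0 0 0 0 0.005 0 -1")

```text
time: 14.05
eef_pos: [0.5888, -0.1946, 0.0884]
tcp_rot: [0.707, 0.707, -0.001, -0.002]
contact_force: [-9.2, -2.7, 2.8]
opening: -0.002
finger_force: 4.1
```

```bash
python3 - <<'E'
from plant import ctrl
import cv2
w=ctrl.read_camera("wrist"); s=ctrl.get_state(); print(s["eef_pos"],s["contact_force"],s["finger_force"])
cv2.imwrite("pics/a5.png",cv2.cvtColor(w["image"],cv2.COLOR_RGB2BGR))
E
```

```text
[ 0.58880289 -0.19458129  0.08836838] [-8.8991434  -2.39973947  1.45871945] 4.0678264302550815
```

View pics/a5.png

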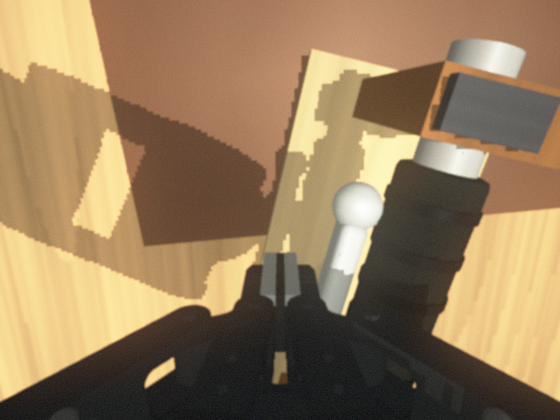

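The ball at (357,206) sits against the grip edge and the force rose only there, so the right lever is the worn one. I'll let it spring back and go to the left one.

send_rows(moves="0 0 0 0 -0.05 0 -1;0 0 0 0 -0.1 0 -1;0 0 0 0 -0.15 0 -1;0 0 0 0 -0.2 0 -1;0 0 0 0 -0.25 0 -1;0 0 0 0 -0.35 0 -1;0 0 0 0 -0.45 -0.1 -1;0 0 0 0 -0.5 -0.3 -1;0 0 0 0 -0.5 -0.5 -1;0 0 0 0 -0.5 -0.65 -1;0 0 0 0 -0.5 -0.65 -1")

```text
time: 15.48
eef_pos: [0.4921, -0.1958, 0.2223]
tcp_rot: [0.707, 0.707, 0.001, 0.004]
contact_force: [0.8, -0.2, -0.2]
opening: 0.003
finger_force: 0.0
```

send_rows(moves="0 0 0 0.12 0 0 -1;0 0 0 0.3 0 0 -1;0 0 0 0.5 0 0 -1;0 0 0 0.7 0 0 -1;0 0 0 0.88 0 0 -1;0 0 0 1 0 0 -1;0 0 0 1 0 0 -1")

```text
time: 16.35
eef_pos: [0.4894, 0.0067, 0.2169]
tcp_rot: [0.706, 0.708, -0.0, -0.001]
contact_force: [0.1, -0.1, 1.2]
opening: 0.0
finger_force: 0.0
```

send_rows(moves="0 0 0 0.12 -0.02 0 -1;0 0 0 0.3 -0.04 0 -1;0 0 0 0.5 -0.06 0 -1;0 0 0 0.7 -0.06 0 -1;0 0 0 0.88 -0.06 0 -1;0 0 0 1 -0.06 0 -1;0 0 0 1 -0.06 0 -1")

```text
time: 17.23
eef_pos: [0.478, 0.2056, 0.2174]
tcp_rot: [0.706, 0.708, -0.001, -0.0]
contact_force: [-0.5, 0.4, 0.3]
opening: -0.0
finger_force: 0.0
```

```bash
python3 - <<'E'
from plant import ctrl
import cv2
from h import *
c=ctrl.read_camera("top"); s=ctrl.get_state(); print(s["time"],s["eef_pos"],s["contact_force"],s["finger_force"])
a=c["image"][150:240,150:400]
cv2.imwrite("pics/a6.png",cv2.cvtColor(cv2.convertScaleAbs(cv2.resize(a,None,fx=3.2,fy=3.2,interpolation=cv2.INTER_CUBIC),alpha=1.5),cv2.COLOR_RGB2BGR))
E
```

```text
17.275 [0.47805393 0.20488809 0.21747555] [-0.3642542   0.92131328  0.15023633] 0.0
```

View pics/a6.png

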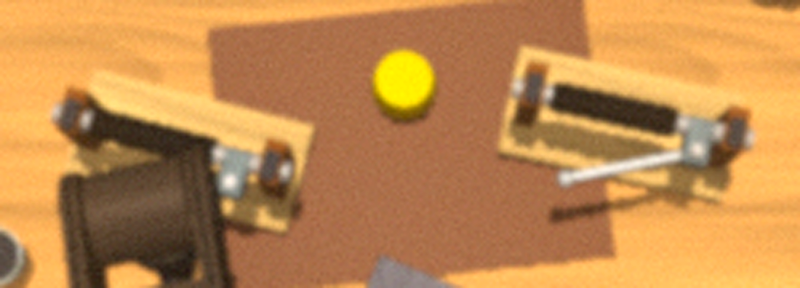

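The right lever, ball at (567,178) in the crop, is back at rest. Now the left one.

send_rows(moves="0 0 0 0.15 0 0 -1;0 0 0 0.3 0 0 -1;0 0 0 0.37 0 0 -1;0 0 0 0.37 0 0 -1;0 0 0 0.37 0 0.15 -1;0 0 0 0.37 0 0.32 -1;0 0 0 0.37 0 0.5 -1;0 0 0 0.37 0 0.62 -1;0 0 0 0.37 0 0.645 -1;0 0 0 0.37 0 0.645 -1")

```text
time: 18.52
eef_pos: [0.4786, 0.2788, 0.0899]
tcp_rot: [0.707, 0.707, 0.0, 0.0]
contact_force: [0.0, -0.2, 1.0]
opening: 0.003
finger_force: 0.0
```

send_rows(moves="0 0 0 0 0.03 0 -1;0 0 0 0 0.08 0 -1;0 0 0 0 0.13 0 -1;0 0 0 0 0.16 0 -1;0 0 0 0 0.18 0 -1;0 0 0 0 0.2 0 -1;0 0 0 0 0.21 0 -1;0 0 0 0 0.21 0 -1")

```text
time: 19.52
eef_pos: [0.5197, 0.2795, 0.0893]
tcp_rot: [0.707, 0.707, -0.0, -0.0]
contact_force: [-0.3, -0.2, 0.5]
opening: 0.003
finger_force: 0.6
```

send_rows(moves="0 0 0 0 0.01 0 -1;0 0 0 0 0.02 0 -1;0 0 0 0 0.03 0 -1;0 0 0 0 0.03 0 -1")

```text
time: 20.02
eef_pos: [0.5261, 0.2795, 0.0893]
tcp_rot: [0.707, 0.707, -0.0, -0.0]
contact_force: [-1.8, 0.6, 0.1]
opening: -0.003
finger_force: 0.8
```

send_rows(moves="0 0 0 0 0.01 0 -1;0 0 0 0 0.01 0 -1;0 0 0 0 0.01 0 -1")

```text
time: 20.4
eef_pos: [0.528, 0.2794, 0.0894]
tcp_rot: [0.707, 0.707, -0.0, -0.0]
contact_force: [-2.0, 1.0, -0.5]
opening: 0.004
finger_force: 0.8
```

send_rows(moves="0 0 0 0 0.01 0 -1;0 0 0 0 0.01 0 -1;0 0 0 0 0.01 0 -1")

```text
time: 20.78
eef_pos: [0.5301, 0.2794, 0.0894]
tcp_rot: [0.707, 0.707, -0.0, -0.0]
contact_force: [-1.9, 0.6, 0.4]
opening: -0.004
finger_force: 0.9
```

send_rows(moves="0 0 0 0 0.01 0 -1;0 0 0 0 0.01 0 -1;0 0 0 0 0.01 0 -1")

```text
time: 21.15
eef_pos: [0.5321, 0.2795, 0.0894]
tcp_rot: [0.707, 0.707, -0.0, -0.0]
contact_force: [-1.1, 0.5, -1.4]
opening: -0.002
finger_force: 0.9
```

send_rows(moves="0 0 0 0 0.01 0 -1;0 0 0 0 0.01 0 -1;0 0 0 0 0.01 0 -1")

```text
time: 21.52
eef_pos: [0.5341, 0.2795, 0.0895]
tcp_rot: [0.707, 0.707, 0.0, -0.0]
contact_force: [-1.3, 1.3, 0.7]
opening: -0.001
finger_force: 1.0
```

send_rows(moves="0 0 0 0 0.01 0 -1;0 0 0 0 0.01 0 -1")

```text
time: 21.78
eef_pos: [0.5362, 0.2795, 0.0895]
tcp_rot: [0.707, 0.707, 0.0, -0.0]
contact_force: [-2.0, 1.1, 0.2]
opening: -0.003
finger_force: 1.1
```

send_rows(moves="0 0 0 0 0.01 0 -1;0 0 0 0 0.01 0 -1")

```text
time: 22.02
eef_pos: [0.5382, 0.2795, 0.0895]
tcp_rot: [0.707, 0.707, 0.0, -0.0]
contact_force: [-2.0, 2.4, 0.7]
opening: 0.003
finger_force: 1.3
```

send_rows(moves="0 0 0 0 0.005 0 -1;0 0 0 0 0.005 0 -1")

```text
time: 22.28
eef_pos: [0.5391, 0.2795, 0.0894]
tcp_rot: [0.707, 0.707, 0.0, -0.0]
contact_force: [-2.6, 1.5, 0.6]
opening: -0.001
finger_force: 1.3
```

send_rows(moves="0 0 0 0 0.005 0 -1;0 0 0 0 0.005 0 -1")

```text
time: 22.52
eef_pos: [0.5401, 0.2795, 0.0894]
tcp_rot: [0.707, 0.707, 0.0, -0.0]
contact_force: [-2.6, 1.6, 0.1]
opening: -0.001
finger_force: 1.3
```

send_rows(moves="0 0 0 0 0.005 0 -1;0 0 0 0 0.005 0 -1")

```text
time: 22.78
eef_pos: [0.5412, 0.2795, 0.0895]
tcp_rot: [0.707, 0.707, 0.0, -0.0]
contact_force: [-1.8, 2.2, 0.1]
opening: 0.002
finger_force: 1.4
```

send_rows(moves="0 0 0 0 0.005 0 -1;0 0 0 0 0.005 0 -1")

```text
time: 23.02
eef_pos: [0.5421, 0.2794, 0.0894]
tcp_rot: [0.707, 0.707, -0.0, -0.0]
contact_force: [-2.9, 2.0, -0.2]
opening: 0.006
finger_force: 1.4
```

send_rows(moves="0 0 0 0 0.005 0 -1;0 0 0 0 0.005 0 -1")

```text
time: 23.28
eef_pos: [0.5424, 0.2795, 0.0894]
tcp_rot: [0.707, 0.707, -0.001, -0.001]
contact_force: [-5.3, 2.8, 2.6]
opening: 0.001
finger_force: 2.6
```

send_rows(moves="0 0 0 0 0.005 0 -1;0 0 0 0 0.005 0 -1")

```text
time: 23.52
eef_pos: [0.5426, 0.2795, 0.0894]
tcp_rot: [0.707, 0.707, -0.002, -0.001]
contact_force: [-7.7, 1.6, 3.2]
opening: 0.001
finger_force: 3.7
```

send_rows(moves="0 0 0 0 0.005 0 -1;0 0 0 0 0.005 0 -1")

```text
time: 23.78
eef_pos: [0.5428, 0.2795, 0.0894]
tcp_rot: [0.707, 0.707, -0.003, -0.002]
contact_force: [-9.7, 1.7, 5.1]
opening: -0.002
finger_force: 4.8
```

send_rows(moves="0 0 0 0 0.005 0 -1;0 0 0 0 0.005 0 -1")

```text
time: 24.02
eef_pos: [0.5429, 0.2795, 0.0893]
tcp_rot: [0.707, 0.707, -0.003, -0.003]
contact_force: [-11.8, 1.3, 6.8]
opening: 0.003
finger_force: 6.0
```

It hit a hard stop at x = 0.5424, about 0.24 rad, well short of the grip: this is the sound lever. I'll ease the push slightly, settle and hand in.

send_rows(moves="0 0 0 0 -0.005 0 -1;0 0 0 0 -0.005 0 -1;0 0 0 0 -0.005 0 -1;0 0 0 0 -0.005 0 -1;0 0 0 0 -0.005 0 -1;0 0 0 0 -0.005 0 -1")

```text
time: 24.78
eef_pos: [0.5428, 0.2795, 0.0894]
tcp_rot: [0.707, 0.707, -0.003, -0.002]
contact_force: [-10.2, 2.0, 5.6]
opening: -0.003
finger_force: 4.8
```

```bash
python3 - <<'E'
from plant import ctrl
s=ctrl.get_state(); print(s["eef_pos"],s["contact_force"],s["finger_force"])
if s["contact_force"][0]<-6: print(ctrl.sign_off())
E
```

```text
[0.54277539 0.27945708 0.08936422] [-10.20136238   1.95765269   5.5506865 ] 4.796936341590481
the job is handed in; nothing more can be done
None
```

The right-hand lever (y < 0) is the worn one: it came right in to its grip and has sprung back. The left-hand lever is sound: it stopped hard at about 0.24 rad, the arm is holding it there with about 10 N, and the job is handed in.

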